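# Stamp a slide box through the press guard

## Task

With closed fingertips, push the dark slide box along its guide rails until its far end is against the stop under the stamping press. Then reach down through the window in the guard, press the lever paddle all the way down so that the stamp bears on the box, keep it down for two seconds, let it rise and draw the fingers out again. Touch no part of the guard, do not press the lever before the box is home, do not lift the box (nothing is to be grasped), and leave the cup, dropper bottle and marker beside the press where they are.

Things in the scene. Friction and masses are not known exactly. Their poses are not given: they have to be found in the camera images.
- stamp_press: Fixed stamping press. Origin on the worktop straight below the stamp; z up; +x along the rails, the way the box is pushed, towards the stop (a 30 mm high block face at x = +30 mm). Guide rails 14 mm high, 87 mm apart inside, either side of y = 0 from x = -135 to +30 mm, flaring to a mouth at x = -166 mm. Turned up to 20 degrees from the robot's axes.
- guard: Fixed cage of metal sheet and bars round the press; origin and axes as stamp_press; spans x -67 to +105 mm, y -66 to +66 mm, z 0 to 138 mm. Front open below 54 mm for the box. Top sheet 6 mm thick, upper face at z = 138 mm, with one rectangular window over the lever paddle. Must not be touched.
- window (a point): Centre of the window in the guard's top sheet, at the upper face, z = 138 mm. The opening is 74 mm along the press's x and 84 mm along its y. Same axes as the press.
- paddle (a point): Centre of the upper face of the lever's grey ribbed paddle (44 mm along x, 48 mm along y). It lies under the middle of the window, 12 mm below the guard's upper face at rest (z = 126 mm), and goes down about 19 mm to the end of its travel.
- press_lever (a joint): Lever angle in rad: 0 at rest (up), 0.18 fully down at its hard stop. Hinged behind, 105 mm from the paddle centre; springs back up by itself. Pressing at the paddle takes about 3 N at first and 8 N at the bottom.
- stamp_foot: Rubber-faced stamp, 24 x 40 mm, under the lever; origin at the centre of its lower face, z = 48 mm at rest. Goes down 15 mm with the lever if nothing is under it; it is sprung and bears on the box's lid over the last 4 mm.
- slide_box: Dark closed slide box, loose, 165 mm long, 81 mm wide, 37 mm high, about 0.2 kg, lying flat between the rails with its long side along them, pulled out 30 to 60 mm from the stop. Origin: centre of its underside; its own +y axis points out of the press, along -x of the press. Its own x lies across the rails.
- box_end (a point): Centre of the box's near end face (the 81 x 37 mm face that sticks out of the press), 18.5 mm above the worktop. When the box is against the stop, this point is at x = -135 mm in the press frame.
- sample_cup: Lidded sample cup, diameter 55 mm, 58 mm high, loose bystander; origin: centre of its underside.
- dropper: Dropper bottle, diameter 29 mm, 79 mm high, loose bystander; origin: centre of its underside.
- marker: Slide marker pen, 132 mm long, 12 mm thick, lying; loose bystander; origin: centre of its underside.
Mind the look-alikes: they are no part of the job. Of the things that look like the slide_box, the larger one is meant.

How it is judged:
By the outcome, as a careful person would: the job done as asked, in the order asked, and still so for the second after the job is handed in, with the robot touching nothing.
It also fails if it takes over 48 s, if anything falls off the work surface, if the arm or the gripper's body presses on something with over 40 N, if the wrist force passes 120 N, or if a joint passes its speed limit or range.

## Robot

A 7-joint arm with a two-finger parallel gripper is mounted at the origin on a cart in front of the work surface, level with it; the furniture and walls round the work are solid. World frame = base frame: x ahead of the robot, y to its left, z up, the work surface at z = 0. Lengths are in m, angles in rad, forces in N, time in s.
With the tool pointing down it reaches from about 0.4 to 0.85 m from the base axis. Payload 10.4 kg.
Tool frame: the origin (TCP) lies at the very end of the fingers, on their centre line; the grasp point (between the pads) lies 19 mm behind it (r.pinch_z is the distance from the TCP to the grasp point, in m); z points along the fingers, y is the line along which they close (so a half turn about z gives the same grasp; the last joint's range is limited). The gripper opens to 87 mm and grips with 3 to 60 N. Pads are 19 mm wide; open, the fingers measure 117 mm over their backs; the gripper's body (75 mm by 190 mm) begins 51 mm behind the grasp point.
Start: joints at [1.218, 0.332, -0.065, 1.46, 0.022, 1.35, -0.088], TCP at [0.202, -0.591, 0.223] pointing down, gripper open.
Joint ranges: [-2.6, 2.6], [-0.5, 2.12], [-1.47, 1.34], [0.16, 2.42], [-1.27, 4.41], [0.06, 2.06], [-2.6, 2.6]. Speed limits (rad/s): [2.22, 2.22, 2.79, 2.79, 3.14, 3.14, 3.14].

## Interface

Orientations are given as a unit quaternion [x, y, z, w].
In Python, from bench import sensors, vision, r gives the robot as it stands.
- The arm moves only by the shell command python3 -m crank 'ROWS' [OPENING] [FORCE]. ROWS is JSON, a list of rows, each a list of 2 entries, a list of its own where there are three numbers: the shift along the tool's x, y, z normalised to -1 to 1, where 1 is 3 cm, then the turn about the tool's z normalised to -1 to 1, where 1 is 8 degrees. A call has 1 to 12 rows; each row shifts and turns the commanded pose from where the row before left it, along the tool's axes as they then stand; what a row does not reach is not made up. A row lasts 1/8 s, in which the tool goes at most 62.5 mm and 10.7 degrees, less where a joint would pass 70% of its speed; a pose out of reach is approached as far as the arm can. A call with a number of a shift or a turn outside -1 to 1 is refused whole. A call with a gripper value outside its range is refused whole. OPENING is the opening, from 0 (shut) to 1 (fully open), set as the call begins (- or left out, the last holds). The fingers move at their own pace and stop on an object; FORCE is the grip in N (left out, the last holds). Time passes only in rows, so rows that do not move let the fingers close. It gives the time, the measured TCP pose, the force, the opening and the grip force at its end, in the units of the state.
- sensors.read_state(): the state, without advancing time (a new reading comes with each control period).
- vision.camera(name): name is "scene" or "top"; returns the picture (400x640x3 uint8, red, green, blue); there is no depth.
- vision.camera_model(name): a dict with "vertical_fov" (degrees; the focal length in pixels is half the picture's height over the tangent of half this angle, whatever the lens; pixels are square), "cx", "cy" (the principal point, pixels), "dist" ([k1, k2, p1, p2, k3] as OpenCV has them; the pictures are not rectified), "camera_from_world" (4x4, takes a point from world to camera coordinates). Camera axes: x right, y down, z forward; pixel columns grow to the right and rows downward; lengths in m; the calibration is good to about 2 mm. A picture is of the moment at which its call begins. camera_model takes no time and is no camera call.
- r.close_job(): hands the job in; it is judged then, once.
The state is a dict: "time": time; "joint_positions": joint angles; "joint_vel": joint speeds; "joint_torque": joint torques, N m; "ee_pos": TCP position; "eef_rot": TCP orientation; "ft_force": force on the tool from outside, world axes, zero at the start; "torque": the same for the moment, N m; "width": finger opening in m; "grip_force": force on a finger pad.
Only numpy, scipy, OpenCV 4.12 (cv2) and the standard library are available. Lean on these libraries where they do the work, as an engineer would, in place of code of your own. Each camera call takes 0.05 s, during which the arm holds its last target. There are 200 camera calls.

## Working session

There is one attempt and no reset: what is moved stays moved. The work goes in short steps, Python scripts to look and compute and a shell command to move; the robot and the scene stay as the last step left them, time stands still between calls to the robot, and variables do not carry over. Pictures are saved under pics/ and viewed, at most 10 in all, crops included, and the job is handed in when it is done.

```bash
ls; mkdir -p pics; python3 - <<'E'
from bench import sensors, vision, r
import cv2
for n in("scene","top"):
    cv2.imwrite(f"pics/{n}0.png",vision.camera(n)[:,:,::-1]); m=vision.camera_model(n); print(n,m)
s=sensors.read_state();print(s)
E
```

```text
pics
scene {'vertical_fov': 51.53161645380336, 'cx': 320.7937201290337, 'cy': 204.1610184808408, 'dist': array([-0.0418651,  0.       ,  0.       ,  0.       ,  0.       ]), 'camera_from_world': array([[-0.63315561, -0.77383964, -0.01691693,  0.39255418],
       [-0.50439431,  0.42907633, -0.74931962,  0.37352195],
       [ 0.58711188, -0.46590312, -0.66199239,  0.57402175],
       [ 0.        ,  0.        ,  0.        ,  1.        ]])}
top {'vertical_fov': 46.36714656039697, 'cx': 312.03529567160376, 'cy': 201.50538802978062, 'dist': array([-0.08592811,  0.        ,  0.        ,  0.        ,  0.        ]), 'camera_from_world': array([[-0.02060458, -0.99973544, -0.01022224,  0.00715153],
       [-0.99570545,  0.02144238, -0.09006039,  0.60743955],
       [ 0.09025575,  0.00832268, -0.99588384,  0.93219419],
       [ 0.        ,  0.        ,  0.        ,  1.        ]])}
{'time': 0.1, 'joint_positions': array([ 1.2184011 ,  0.33282966, -0.06469728,  1.46082904,  0.02160384,
        1.34991061, -0.08848686]), 'joint_vel': array([-1.83457236e-03, -1.47745159e-03,  8.31166554e-06, -1.55737767e-03,
       -6.94146446e-04, -1.13962265e-03,  7.50077061e-04]), 'joint_torque': array([ 4.07109010e-04, -6.24547720e+01,  2.39493133e-02, -3.90721178e+01,
       -6.15652604e-02,  3.64597072e-02,  8.72473788e-05]), 'ee_pos': array([ 0.20229025, -0.59099925,  0.2218339 ]), 'eef_rot': array([ 9.86432501e-01,  1.64166109e-01, -1.35358152e-04, -6.26094620e-04]), 'ft_force': array([ 0.50330222, -0.09082415,  0.21556323]), 'torque': array([-0.03498528, -0.02067317,  0.02712107]), 'grip_force': 0.0, 'width': 0.08708957969702445}
```

View pics/scene0.png

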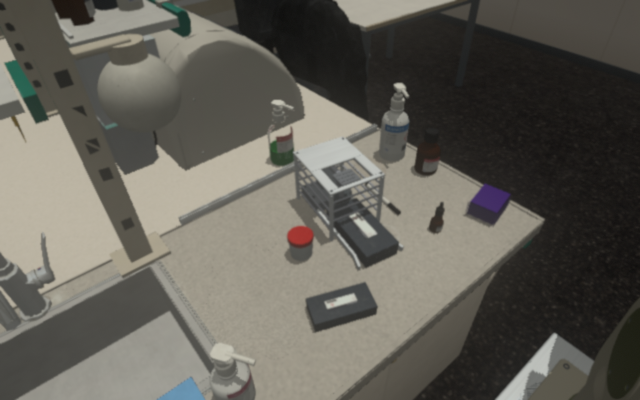

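View pics/top0.png

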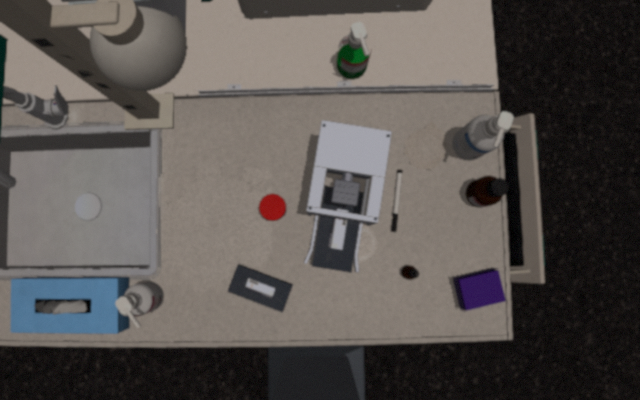

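Candidates for the slide box: top (336,243), between the rails; top (261,287), loose look-alike; and purple box at (480,290). I choose the one in the rails. I'll check it in a close crop.

```bash
python3 - <<'E'
import cv2
a=cv2.imread("pics/top0.png")[115:280,290:410]; a=cv2.convertScaleAbs(a,alpha=1.5,beta=15)
cv2.imwrite("pics/c1.png",cv2.resize(a[:85],None,fx=6.6,fy=6.6,interpolation=2))
cv2.imwrite("pics/c2.png",cv2.resize(a[75:],None,fx=6.6,fy=6.6,interpolation=2))
E
```

```text
(no output)
```

View pics/c1.png

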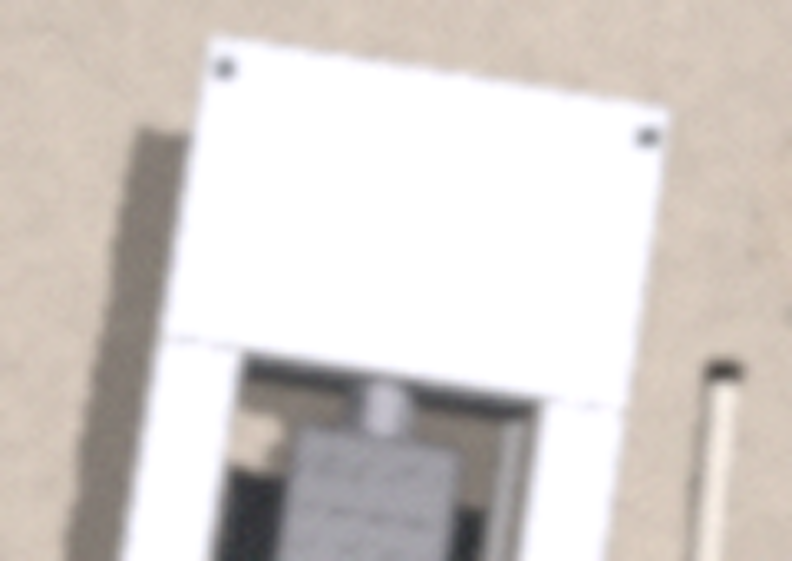

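View pics/c2.png

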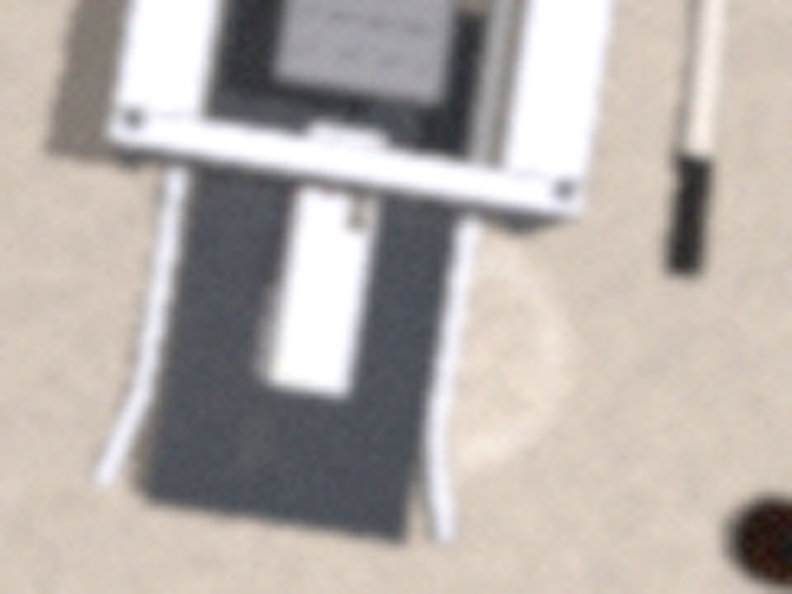

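The box in the rails is 81 mm wide and fits them, so it's the target. In c2, its near edge runs (140,490)-(408,540). Guard sheet corners: c1 (210,37) and (668,107), c2 (108,140) and (578,215). The paddle and window are visible in both crops.

```bash
cat > h.py <<'E'
import numpy as np,cv2
from bench import vision,sensors
def ray(n,uv,z):
    m=vision.camera_model(n);f=200/np.tan(np.radians(m["vertical_fov"])/2)
    K=np.array([[f,0,m["cx"]],[0,f,m["cy"]],[0,0,1]])
    p=cv2.undistortPoints(np.array(uv,float).reshape(-1,1,2),K,np.array(m["dist"]))[:,0]
    T=m["camera_from_world"];R=T[:3,:3];c=-R.T@T[:3,3]
    d=np.c_[p,np.ones(len(p))]@R
    return c+d*((np.array(z)-c[2])/d[:,2])[:,None]
def proj(n,P):
    m=vision.camera_model(n);f=200/np.tan(np.radians(m["vertical_fov"])/2)
    K=np.array([[f,0,m["cx"]],[0,f,m["cy"]],[0,0,1]]);T=m["camera_from_world"]
    return cv2.projectPoints(np.array(P,float),cv2.Rodrigues(T[:3,:3])[0],T[:3,3],K,np.array(m["dist"]))[0][:,0]
E
python3 - <<'E'
from h import *
from scipy.optimize import least_squares
c=lambda u,v,o:((u+.5)/6.6-.5+290,(v+.5)/6.6-.5+o)
G=[c(210,37,115),c(668,107,115),c(578,215,190),c(108,140,190)]
W=[c(240,352,115),c(540,402,115),c(500,165,190),c(207,118,190)]
Pd=[c(300,430,115),c(460,450,115),c(442,103,190),c(272,80,190)]
B=[c(140,493,190),c(408,540,190)]
g=ray("top",G,.138);w=ray("top",W,.138);p=ray("top",Pd,.126);b=ray("top",B,.037)
gp=np.array([[.105,.066],[.105,-.066],[-.067,-.066],[-.067,.066]])
f=lambda q:(g[:,:2]-(q[:2]+gp@np.array([[np.cos(q[2]),np.sin(q[2])],[-np.sin(q[2]),np.cos(q[2])]]))).ravel()
s=least_squares(f,[.6,0,0]);q=s.x;print("pose",q,np.degrees(q[2]),"res",s.fun*1000)
R=np.array([[np.cos(q[2]),-np.sin(q[2])],[np.sin(q[2]),np.cos(q[2])]])
for n,a in(("guard",g),("win",w),("pad",p),("box",b)):
    print(n,((a[:,:2]-q[:2])@R*1000).round(1).tolist(),((a[:,:2].mean(0)-q[:2])@R*1000).round(1),a.mean(0).round(4))
# scene check: project guard corners
P=[[*(q[:2]+R@v),.138] for v in gp];print(proj("scene",P).round(1).tolist())
cb=ray("top",[(272.5,207.5)],.058)
print(cb, "loose",ray("top",[(261,287)],.037),"dropper",ray("top",[(409,272)],.079), sensors.read_state()["time"])
E
```

```text
pose [ 0.6342561  -0.07169755 -0.18263161] -10.464020299841069 res [-1.33332816 -1.13827239 -0.06342685  0.92612618  0.98560424  0.75024232
  0.41115077 -0.5380961 ]
guard [[103.9, 64.6], [104.8, -65.1], [-66.2, -65.1], [-66.5, 65.5]] [19. -0.] [ 0.6529 -0.0751  0.138 ]
win [[17.0, 42.2], [16.5, -42.0], [-56.0, -41.8], [-56.1, 39.7]] [-19.7  -0.5] [ 0.6148 -0.0686  0.138 ]
pad [[-0.2, 22.2], [1.4, -23.0], [-40.5, -24.3], [-41.8, 23.5]] [-20.3  -0.4] [ 0.6142 -0.0684  0.126 ]
box [[-164.8, 41.9], [-165.7, -41.0]] [-165.3    0.4] [ 0.4718 -0.0413  0.037 ]
[[292.3, 151.4], [342.4, 135.6], [384.8, 173.7], [330.2, 193.9]]
[[0.59440559 0.07300029 0.058     ]] loose [[0.43618616 0.10045561 0.037     ]] dropper [[ 0.46256031 -0.18986349  0.079     ]] 0.1
```

```bash
python3 -m crank '[[[0.4,-0.4,0],0],[[0.86,-0.93,0],0],[[0.86,-0.93,0],0],[[0.86,-0.93,0],0],[[0.86,-0.93,0],0],[[0.86,-0.93,0],0],[[0.86,-0.93,0],0],[[0.86,-0.93,0],0],[[0.86,-0.93,0],0],[[0.86,-0.93,0],0],[[0.86,-0.93,0],0],[[0.86,-0.93,0],0]]' 0 20
python3 -m crank '[[[0.86,-0.93,0],0],[[0.86,-0.93,0],0],[[0.86,-0.93,0],0],[[0.6,-0.7,0],0],[[0,0,0],0.92],[[0,0,0],0.92],[[0,0,0],0.92],[[0,0,0],0.92],[[0,0,0],0],[[0,0,0],0]]'
cat >> h.py <<'E'
q=np.array([.63426,-.0717]);th=-.18263
def rel(px,py,z):
    from scipy.spatial.transform import Rotation as Ro
    s=sensors.read_state();M=Ro.from_quat(s["eef_rot"]).as_matrix();e=np.array(s["ee_pos"])
    R=np.array([[np.cos(th),-np.sin(th)],[np.sin(th),np.cos(th)]])
    t=np.r_[q+R@[px,py],z]
    print("press frame now mm",((e[:2]-q)@R*1000).round(1),e[2].round(4),"yaw",np.degrees(np.arctan2(M[1,0],M[0,0])).round(2),"tilt",M[2].round(3))
    print("rows units",(M.T@(t-e)/.03).round(2),"turn",((np.degrees(np.arctan2(M[1,0],M[0,0]))-np.degrees(th))/8).round(2),"F",np.round(s["ft_force"],2),"w",s["width"],"t",s["time"])
E
python3 -c "from h import *;rel(-.19,0,.02)"
```

```text
time: 1.6
ee_pos: [0.379, -0.1916, 0.2224]
eef_rot: [0.986, 0.165, -0.0, 0.0]
ft_force: [0.7, -0.1, 1.1]
width: 0.0002
grip_force: 0.0
time: 2.85
ee_pos: [0.4351, -0.0635, 0.2224]
eef_rot: [0.996, -0.09, -0.0, 0.0]
ft_force: [0.2, 0.6, 0.5]
width: 0.0006
grip_force: 0.0
press frame now mm [-197.4  -28.1] 0.2224 yaw -10.35 tilt [-0.  0. -1.]
rows units [ 0.25 -0.94  6.75] turn 0.01 F [0.17 0.6  0.52] w 0.0006479538931374473 t 2.85
```

```bash
python3 -m crank '[[[0.1,-0.47,0],0.01],[[0,-0.47,0.4],0],[[0,0,0.9],0],[[0,0,0.9],0],[[0,0,0.9],0],[[0,0,0.9],0],[[0,0,0.9],0],[[0,0,0.9],0],[[0,0,0.6],0],[[0,0,0.3],0],[[0,0,0],0],[[0,0,0],0]]'
python3 - <<'E'
from h import *
rel(-.145,0,.02)
im=vision.camera("scene")[:,:,::-1]
cv2.imwrite("pics/s1.png",cv2.resize(im[120:300,270:450],None,fx=3.3,fy=3.3,interpolation=2))
E
```

```text
time: 4.35
ee_pos: [0.4441, -0.0365, 0.0223]
eef_rot: [0.996, -0.092, 0.001, 0.0]
ft_force: [0.4, -0.2, 1.1]
width: 0.0004
grip_force: 0.0
press frame now mm [-1.934e+02  1.000e-01] 0.0223 yaw -10.61 tilt [ 0.001 -0.    -1.   ]
rows units [ 1.61 -0.    0.08] turn -0.02 F [ 0.44 -0.22  1.14] w 0.000376357144609447 t 4.35
```

View pics/s1.png

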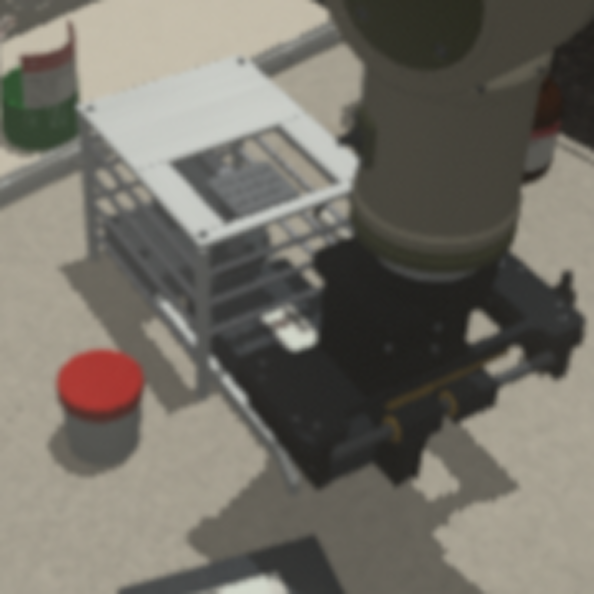

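The closed fingers are right behind the box end, centred between the rails, and the gripper body is clear of the guard and cup. Now pushing gently.

```bash
python3 -m crank '[[[0.2,0,0.1],0],[[0.2,0,0],0],[[0.15,0,0],0],[[0.12,0,0],0],[[0.12,0,0],0],[[0.12,0,0],0],[[0.12,0,0],0],[[0.12,0,0],0]]'
python3 -m crank '[[[0.1,0,0],0],[[0.1,0,0],0],[[0.1,0,0],0],[[0,0,0],0]]'; python3 -c "from h import *;rel(-.145,0,.02)"
```

```text
time: 5.4
ee_pos: [0.4777, -0.0432, 0.0185]
eef_rot: [0.996, -0.093, 0.0, 0.0]
ft_force: [-2.0, 0.3, -1.1]
width: 0.0003
grip_force: 0.6
time: 5.9
ee_pos: [0.4868, -0.0448, 0.0187]
eef_rot: [0.996, -0.093, 0.0, -0.0]
ft_force: [0.1, 0.1, 0.1]
width: 0.0008
grip_force: 0.0
press frame now mm [-149.9   -0.3] 0.0187 yaw -10.63 tilt [ 0.001 -0.    -1.   ]
rows units [ 0.16 -0.01 -0.04] turn -0.02 F [0.05 0.14 0.11] w 0.0007556248493212125 t 5.9
```

Continue in small steps until a clear force rise at the stop.

```bash
for i in 1; do python3 -m crank '[[[0.07,0,0],0],[[0.07,0,0],0],[[0,0,0],0]]' | grep -E "pos|ft"; python3 -m crank '[[[0.07,0,0],0],[[0.07,0,0],0]]'| grep -E "pos|ft"; python3 -m crank '[[[0.06,0,0],0]]'| grep -E "pos|ft"; python3 -c "from h import *;rel(-.145,0,.02)"; done
```

```text
ee_pos: [0.4906, -0.0455, 0.0186]
ft_force: [-2.0, 0.9, 1.5]
ee_pos: [0.4913, -0.0457, 0.018]
ft_force: [-23.3, 4.2, 19.7]
ee_pos: [0.4913, -0.0457, 0.0176]
ft_force: [-29.5, 5.3, 25.2]
press frame now mm [-145.3   -0.4] 0.0176 yaw -10.59 tilt [-0.01   0.002 -1.   ]
rows units [ 0.01 -0.01 -0.08] turn -0.02 F [-29.49   5.31  25.23] w 0.0008079571646822527 t 6.65
```

Hard stop at TCP x −145.3 mm, which puts the box end at −135 mm: home. Back off and rise.

```bash
python3 -m crank '[[[-0.15,0,0],0],[[-0.15,0,0],0],[[-0.4,0,0],0],[[-0.6,0,0],0],[[0,0,-0.4],0],[[0,0,-0.9],0],[[0,0,-0.9],0],[[0,0,-0.9],0],[[0,0,-0.9],0],[[0,0,-0.9],0],[[0,0,-0.9],0],[[0,0,-0.9],0]]'
python3 - <<'E'
from h import *
rel(-.02,0,.2)
im=vision.camera("top")[:,:,::-1]
cv2.imwrite("pics/t1.png",cv2.resize(cv2.convertScaleAbs(im[115:280,260:420],alpha=1.4,beta=10),None,fx=3.6,fy=3.6,interpolation=2))
E
```

```text
time: 8.15
ee_pos: [0.4585, -0.0393, 0.2217]
eef_rot: [0.996, -0.092, 0.001, 0.0]
ft_force: [0.4, -0.3, 0.3]
width: 0.0004
grip_force: 0.0
press frame now mm [-1.787e+02 -1.000e-01] 0.2217 yaw -10.6 tilt [ 0.002  0.    -1.   ]
rows units [ 5.29 -0.02  0.73] turn -0.02 F [ 0.44 -0.32  0.25] w 0.0003758701905658111 t 8.15
```

View pics/t1.png

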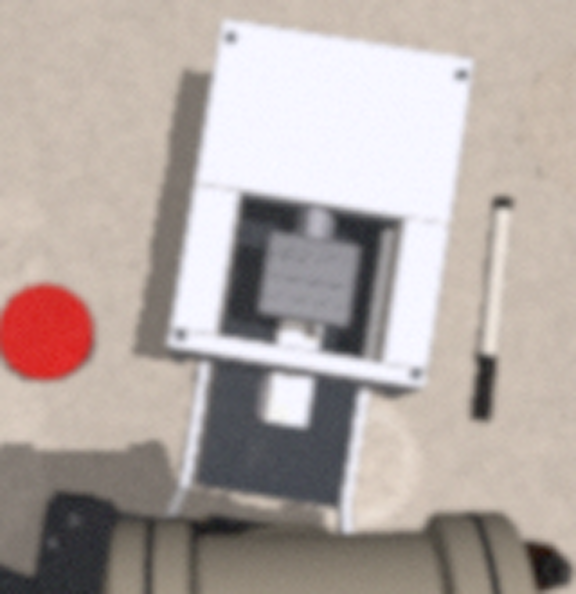

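The box now sits much deeper: its near top edge runs (193,483)-(340,507) in the crop, and the cup and marker are in place. I'll check the edge numerically and move above the window.

```bash
python3 -c "
from h import *
R=np.array([[np.cos(th),-np.sin(th)],[np.sin(th),np.cos(th)]])
b=ray('top',[(260+193/3.6,115+483/3.6),(260+340/3.6,115+507/3.6)],.037);print(((b[:,:2]-q)@R*1000).round(1))"
python3 -m crank '[[[0.4,0,0],0],[[0.8,0,0],0],[[0.8,0,0],0],[[0.8,0,0],0],[[0.8,0,0],0],[[0.8,0,0],0],[[0.6,0,0],0],[[0.29,0,0.3],0],[[0,0,0.45],0],[[0,0,0],0],[[0,0,0],0]]'
python3 - <<'E'
from h import *
rel(-.02,0,.13)
im=vision.camera("scene")[:,:,::-1]
cv2.imwrite("pics/s2.png",cv2.resize(im[80:260,270:450],None,fx=3.3,fy=3.3,interpolation=2))
E
```

```text
[[-134.    41.1]
 [-134.   -42.2]]
time: 9.57
ee_pos: [0.6136, -0.0687, 0.1973]
eef_rot: [0.996, -0.093, 0.0, 0.0]
ft_force: [0.6, -0.2, 0.3]
width: 0.0004
grip_force: 0.0
press frame now mm [-20.9  -0.8] 0.1973 yaw -10.62 tilt [ 0.  0. -1.]
rows units [ 0.03 -0.03  2.24] turn -0.02 F [ 0.61 -0.2   0.26] w 0.00043505826194650853 t 9.575
```

View pics/s2.png

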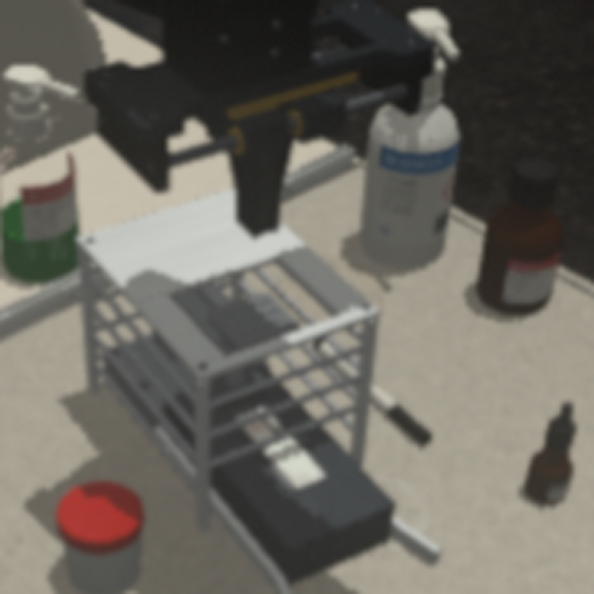

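The box edge measures −134 mm (expected −135 ± camera error). The fingertips hang centred above the window. Descending to the paddle.

```bash
python3 -m crank '[[[0.03,-0.03,0.4],0],[[0,0,0.7],0],[[0,0,0.6],0],[[0,0,0.35],0],[[0,0,0.1],0],[[0,0,0],0]]'| grep -E "pos|ft"
python3 -m crank '[[[0,0,0.1],0],[[0,0,0.1],0],[[0,0,0.1],0],[[0,0,0.1],0],[[0,0,0],0]]'| grep -E "pos|ft"
python3 -c "from h import *;rel(-.02,0,.107)"
```

```text
ee_pos: [0.6152, -0.0679, 0.1328]
ft_force: [-0.0, -0.1, -0.4]
ee_pos: [0.6148, -0.0679, 0.1203]
ft_force: [-1.4, 0.2, 2.6]
press frame now mm [-19.8   0.2] 0.1203 yaw -10.62 tilt [-0.  0. -1.]
rows units [-0.01  0.01  0.44] turn -0.02 F [-1.44  0.22  2.6 ] w 0.0006130740283647632 t 11.0
```

```bash
python3 -m crank '[[[0,0,0.1],0],[[0,0,0.1],0],[[0,0,0.1],0],[[0,0,0],0]]'| grep -E "pos|ft"
python3 -m crank '[[[0,0,0.08],0],[[0,0,0.06],0],[[0,0,0],0]]'| grep -E "pos|ft"
python3 -m crank '[[[0,0,0.04],0],[[0,0,0],0]]'| grep -E "pos|ft"
```

```text
ee_pos: [0.6148, -0.0679, 0.1114]
ft_force: [-3.0, 0.7, 5.4]
ee_pos: [0.6149, -0.0679, 0.1085]
ft_force: [-8.8, 0.7, 13.4]
ee_pos: [0.615, -0.0679, 0.1082]
ft_force: [-11.8, 0.6, 19.8]
```

The force rises sharply at z = 0.108 m, with the paddle barely moving, so it's on its hard stop. Press slightly more and hold 2.5+ s.

```bash
python3 -m crank '[[[0,0,0.03],0],[[0,0,0],0],[[0,0,0],0],[[0,0,0],0],[[0,0,0],0],[[0,0,0],0],[[0,0,0],0],[[0,0,0],0],[[0,0,0],0],[[0,0,0],0],[[0,0,0],0],[[0,0,0],0]]'| grep -E "pos|ft|time"
python3 -m crank '[[[0,0,0],0],[[0,0,0],0],[[0,0,0],0],[[0,0,0],0],[[0,0,0],0],[[0,0,0],0],[[0,0,0],0],[[0,0,0],0],[[0,0,0],0],[[0,0,0],0],[[0,0,0],0],[[0,0,0],0]]'| grep -E "pos|ft|time"
python3 -m crank '[[[0,0,-0.15],0],[[0,0,-0.15],0],[[0,0,-0.15],0],[[0,0,-0.15],0],[[0,0,-0.2],0],[[0,0,-0.3],0],[[0,0,-0.5],0],[[0,0,-0.8],0],[[0,0,-0.9],0],[[0,0,-0.9],0],[[0,0,-0.4],0],[[0,0,0],0]]'
python3 -m crank '[[[-0.5,0,0],0],[[-0.8,0,0],0],[[-0.8,0,0],0],[[-0.8,0,0],0],[[-0.8,0,0],0],[[-0.8,0,0],0],[[-0.5,0,0],0],[[0,0,0],0]]'
python3 - <<'E'
from h import *
rel(-.02,0,.107)
a=vision.camera("top")[115:280,250:420,::-1];b=vision.camera("scene")[120:285,270:440,::-1]
cv2.imwrite("pics/e1.png",cv2.resize(np.hstack([cv2.convertScaleAbs(a,alpha=1.4),b]),None,fx=2.35,fy=2.35,interpolation=2))
E
```

```text
time: 13.62
ee_pos: [0.6151, -0.0678, 0.1079]
ft_force: [-14.6, 0.7, 25.7]
time: 15.12
ee_pos: [0.6151, -0.0679, 0.1079]
ft_force: [-14.1, -0.4, 25.9]
time: 16.62
ee_pos: [0.6153, -0.0679, 0.2439]
eef_rot: [0.996, -0.093, 0.001, 0.0]
ft_force: [-0.0, 0.3, -0.6]
width: 0.0002
grip_force: 0.0
time: 17.62
ee_pos: [0.4667, -0.0405, 0.2426]
eef_rot: [0.996, -0.093, -0.0, 0.001]
ft_force: [0.2, -0.2, 0.2]
width: 0.0003
grip_force: 0.0
press frame now mm [-170.4    0.3] 0.2426 yaw -10.64 tilt [-0.001  0.001 -1.   ]
rows units [ 5.02 -0.01  4.52] turn -0.02 F [ 0.23 -0.24  0.2 ] w 0.0003462040902540966 t 17.625
```

View pics/e1.png

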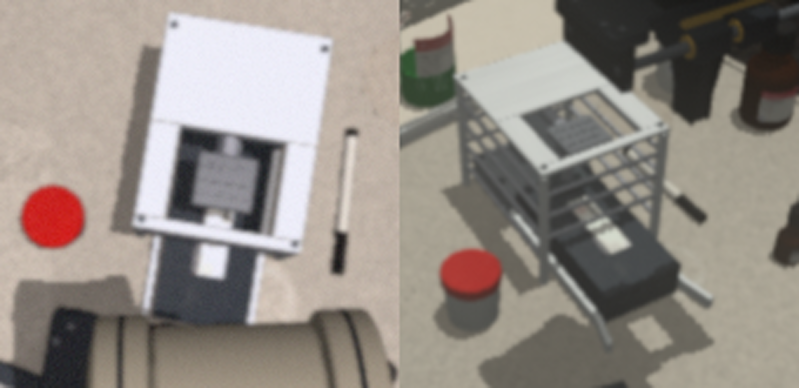

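The paddle is back up, at (224,180) in the left half. The box is still home, the cup (52,217) and marker are undisturbed, and the gripper is clear. Handing in.

```bash
python3 -c "from bench import r;print(r.close_job())"
```

```text
the job is handed in; nothing more can be done
None
```

I pushed the slide box against the stop, held the lever on its hard stop for over 2 s, let it rise and drew the fingers out. The job is handed in at about 18 s, no result came back, and I saw no contact with the guard or bystanders.

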